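# Transfer the microscope objectives to the exchange rack in the same order

## Task

Move the four microscope objectives from the grey storage tray to the empty aluminium exchange rack, keeping their order as counted from the handle end: the one nearest the tray's handle goes into the seat nearest the rack's handle, the second into the second seat, and so on. Stand each one upright and flat on the floor of its round seat, nose up; lower it gently (these are lenses: never drop one or tip one over), and let go of it.

Things in the scene. Friction and masses are not known exactly. Their poses are not given: they have to be found in the camera images.
- obj_a (a point): Microscope objective, satin metal, 0.1 to 0.3 kg, 46 mm high; shortest, stout: plain 34 mm barrel, flat front 30 mm across with a large lens. Stands loose and upright, nose up, on a flat 25 mm foot. This point: its centre, 23 mm above the foot; z up its axis. Keep fingertips above the seat rim (4 mm over the foot): grip some 4 mm above this point.
- obj_b (a point): Microscope objective, satin metal, 0.1 to 0.3 kg, 52 mm high; second shortest: plain 28 mm barrel up to 38 mm above its foot, then narrowing to a nose 19 mm across. Stands loose and upright, nose up, on a flat 25 mm foot. This point: its centre, 26 mm above the foot; z up its axis. Keep fingertips above the seat rim (4 mm over the foot): grip some 4 mm above this point.
- obj_c (a point): Microscope objective, satin metal, 0.1 to 0.3 kg, 60 mm high; third in height: wide black-ribbed collar, 37 mm diameter, 21 to 44 mm above its foot, nose 16 mm across. Stands loose and upright, nose up, on a flat 25 mm foot. This point: its centre, 30 mm above the foot; z up its axis. Keep fingertips above the seat rim (4 mm over the foot): grip some 4 mm above this point.
- obj_d (a point): Microscope objective, satin metal, 0.1 to 0.3 kg, 68 mm high; tallest, slimmest: 26 mm barrel up to 50 mm above its foot, then a cone to a 9 mm nose. Stands loose and upright, nose up, on a flat 25 mm foot. This point: its centre, 34 mm above the foot; z up its axis. Keep fingertips above the seat rim (4 mm over the foot): grip some 4 mm above this point.
- base_a: Black round base (46 mm diameter, 8 mm high) of objective A's storage case; obj_a stands on it at the start. Fixed on the tray. Shallow cup: inner diameter 40 mm, floor 4 mm above the origin, rim 4 mm higher. Origin: middle of its underside, 6 mm above the table.
- base_b: Black round base (46 mm diameter, 8 mm high) of objective B's storage case; obj_b stands on it at the start. Fixed on the tray. Shallow cup: inner diameter 40 mm, floor 4 mm above the origin, rim 4 mm higher. Origin: middle of its underside, 6 mm above the table.
- base_c: Black round base (46 mm diameter, 8 mm high) of objective C's storage case; obj_c stands on it at the start. Fixed on the tray. Shallow cup: inner diameter 40 mm, floor 4 mm above the origin, rim 4 mm higher. Origin: middle of its underside, 6 mm above the table.
- base_d: Black round base (46 mm diameter, 8 mm high) of objective D's storage case; obj_d stands on it at the start. Fixed on the tray. Shallow cup: inner diameter 40 mm, floor 4 mm above the origin, rim 4 mm higher. Origin: middle of its underside, 6 mm above the table.
- tray: Storage tray: fixed grey steel plate 300 x 70 x 6 mm with a black case base at each of four places, in varying order. Origin: middle of the row, on the underside. The row runs along its x: places at x = +99 (first), +33, -33, -99 mm, y = 0. Handle: black bow 48 mm wide across the row at x = +150 mm, 35 mm high. Four clear covers 74 mm high stand 105 mm beside the row's line.
- rack: Exchange rack, empty at first: fixed aluminium block 300 x 70 x 14 mm, four round seats 42 mm wide, 4 mm deep (floor 10 mm above the table). Origin: middle of the row, on the underside. The row runs along its x: places at x = +99 (first), +33, -33, -99 mm, y = 0. Handle: black bow 48 mm wide across the row at x = +150 mm, 43 mm high. May be turned any way.

How it is judged:
By the outcome, as a careful person would: the job done as asked, in the order asked, and still so for the second after the job is handed in, with the robot touching nothing.
It also fails if it takes over 96 s, if anything falls off the work surface, if the arm or the gripper's body presses on something with over 40 N, if the wrist force passes 120 N, or if a joint passes its speed limit or range.

## Robot

A 6-joint arm with a two-finger parallel gripper is mounted at the origin on the work surface. World frame = base frame: x ahead of the robot, y to its left, z up, the work surface at z = 0. Lengths are in m, angles in rad, forces in N, time in s.
With the tool pointing down it reaches from about 0.325 to 0.875 m from the base axis. Payload 4.4 kg.
Tool frame: the origin (TCP) lies midway between the tips of the shut fingers; the grasp point (between the pads) lies grip_point_offset behind it (grip_point_offset is the distance from the TCP to the grasp point, in m); z points along the fingers, y is the line along which they close (so a half turn about z gives the same grasp; the last joint's range is limited). The gripper opens to 85 mm and grips with 20 to 120 N. Pads are 22 mm wide; open, the fingers measure 114 mm over their backs; the gripper's body (76 mm by 85 mm) begins 54 mm behind the grasp point. The pads swing forward as they close: fully open they stand 13 mm farther back than shut.
Start: joints at [-1.472, 0.207, 1.542, -0, 1.393, -0.15], TCP at [0.142, -0.557, 0.231] pointing down, gripper open.
Joint ranges: [-2.73, 2.73], [-0.86, 2.22], [0.23, 2.46], [-1.11, 4.25], [0.08, 2.63], [-2.82, 2.82]. Speed limits (rad/s): [2.79, 2.79, 3.14, 3.14, 3.14, 3.14].

## Interface

Orientations are given as a unit quaternion [w, x, y, z].
In Python, from plant import * gives the robot as it stands. The module is installed in compiled form; this text tells all that it offers.
- The arm moves only by the shell command python3 -m inch 'ROWS'. ROWS is JSON, a list that holds one entry, the list of rows, each a list of 7 numbers: the shift along the tool's x, y, z each as a share of 0.02 m, from -1 to 1, then the turn, a rotation vector about the tool's x, y, z each as a share of 45 degrees, from -1 to 1, then the gripper's target within -1 to 1 (fully open at 1, half-way at 0, shut at -1). In form: [[[tx, ty, tz, ax, ay, az, claw], ...]]. A call has 1 to 12 rows; each row shifts and turns the commanded pose from where the row before left it, along the tool's axes as they then stand; what a row does not reach is not made up. A row lasts 1/12 s, in which the tool goes at most 41.7 mm and 7.16 degrees, less where a joint would pass 70% of its speed; a pose out of reach is approached as far as the arm can. A call with a number of a shift or a turn outside -1 to 1 is refused whole. A call with a gripper value outside its range is refused whole. The fingers move at their own pace and stop on an object; the grip force is fixed at half the most. Time passes only in rows, so rows that do not move let the fingers close. It gives the time, the measured TCP pose, the force, the opening and the grip force at its end, in the units of the state.
- observe(): the state, without advancing time (a new reading comes with each control period).
- grab_frame(name): name is "scene" or "side" or "wrist"; returns a dict with "img" (420x560x3 uint8, blue, green, red), "K" (3x3 intrinsics, pixels), "D" ([k1, k2, p1, p2, k3] as OpenCV has them; the pictures are not rectified), "eye" and "attitude" of the camera in the world. Camera axes: x right, y down, z forward; pixel columns grow to the right and rows downward; lengths in m; the calibration is good to about 2 mm. A picture is of the moment at which its call begins. There is no depth.
- close_job(): hands the job in; it is judged then, once.
The state is a dict: "time_s": time; "joint_pos": joint angles; "joint_velocities": joint speeds; "tau": joint torques, N m; "tool_pos": TCP position; "eef_rot": TCP orientation; "force": force on the tool from outside, world axes, zero at the start; "torque": the same for the moment, N m; "grip_width": opening from 0.0 (shut) to 1.0 (fully open); "grasp_force": force on a finger pad.
Only numpy, scipy, OpenCV 4.12 (cv2) and the standard library are available. Lean on these libraries where they do the work, as an engineer would, in place of code of your own. Each camera call takes 0.05 s, during which the arm holds its last target. There are 200 camera calls.

## Working session

There is one attempt and no reset: what is moved stays moved. The work goes in short steps, Python scripts to look and compute and a shell command to move; the robot and the scene stay as the last step left them, time stands still between calls to the robot, and variables do not carry over. Pictures are saved under pics/ and viewed, at most 14 in all, crops included, and the job is handed in when it is done.

```bash
mkdir -p pics; python3 - <<'E'
from plant import *
import cv2,numpy as np
s=observe();print({k:np.round(v,4).tolist() for k,v in s.items()})
try: print(grip_point_offset)
except Exception as e: print(e)
for n in("scene","side"):
    f=grab_frame(n);cv2.imwrite(f"pics/{n}0.png",f["img"]);np.savez(f"{n}0.npz",**f);print(n,f["K"],f["D"],f["eye"],f["attitude"])
E
```

```text
{'time_s': 0.0, 'joint_pos': [-1.4725, 0.2075, 1.543, 0.0, 1.3935, -0.1505], 'joint_velocities': [-0.0013, 0.0007, -0.0003, 0.0008, 0.0006, -0.0001], 'tau': [0.0, -38.3034, -29.1597, -0.0003, 0.0105, -0.0], 'tool_pos': [0.1415, -0.5565, 0.2301], 'eef_rot': [-0.0012, 0.9923, 0.1241, 0.0], 'force': [0.5448, 0.0676, -0.6144], 'torque': [0.0606, -0.0013, 0.0207], 'grasp_force': 0.0, 'grip_width': 0.9998}
0.0187
scene [[430.41994842   0.         285.6791586 ]
 [  0.         430.41994842 205.49545119]
 [  0.           0.           1.        ]] [0.03383447 0.         0.         0.         0.        ] [0.92941479 0.38720648 0.68777014] [-0.13758483  0.3643879   0.86346822 -0.32049104]
side [[393.02996096   0.         281.7306917 ]
 [  0.         393.02996096 203.62131781]
 [  0.           0.           1.        ]] [-0.04918417  0.          0.          0.          0.        ] [ 0.26127361 -0.44627022  0.50734214] [-0.3959227   0.87321831 -0.25994392  0.11473518]
```

View pics/scene0.png

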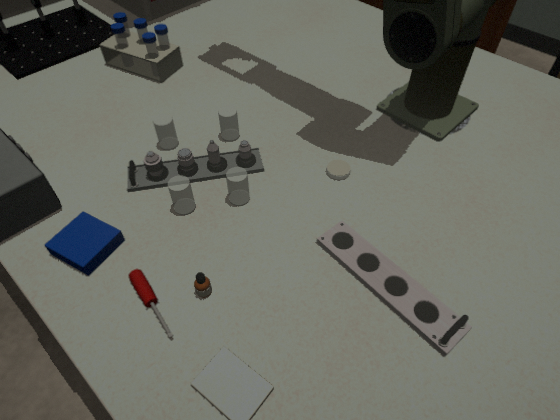

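View pics/side0.png

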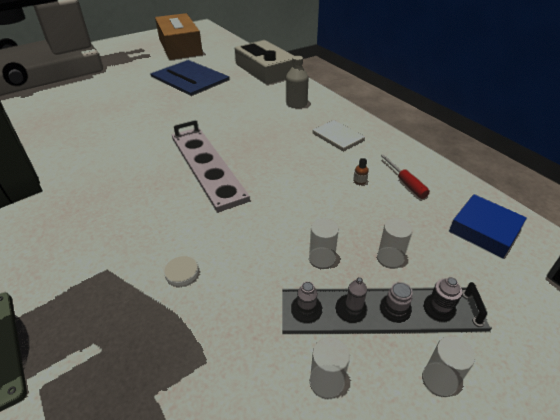

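```bash
cat > h.py <<'E'
import cv2,numpy as np
from scipy.spatial.transform import Rotation as R
P={k:i for i,k in enumerate("abcd")}
PLACE=np.array([[.099,0],[.033,0],[-.033,0],[-.099,0]])
def ray(f,uv,z):
    uv=np.array(uv,float).reshape(-1,1,2)
    n=cv2.undistortPoints(uv,f["K"],f["D"]).reshape(-1,2)
    q=f["attitude"];r=R.from_quat([q[1],q[2],q[3],q[0]])
    d=r.apply(np.c_[n,np.ones(len(n))]);e=np.array(f["eye"])
    return (e+d*((np.asarray(z)-e[2])/d[:,2])[:,None])[:,:2]
def pix(f,X):
    q=f["attitude"];r=R.from_quat([q[1],q[2],q[3],q[0]]).inv()
    rv=r.as_rotvec();return cv2.projectPoints(np.array(X,float).reshape(-1,1,3),rv,-r.apply(f["eye"]),f["K"],f["D"])[0].reshape(-1,2)
def fit(pts,loc=PLACE):
    c=pts.mean(0);l=loc-loc.mean(0);w=l@[1,1j];v=(pts-c)@[1,1j]
    a=np.angle((np.conj(w)*v).sum());m=np.array([[np.cos(a),-np.sin(a)],[np.sin(a),np.cos(a)]])
    o=c-m@loc.mean(0);return o,a,o+loc@m.T
E
python3 - <<'E'
from h import *
for n,box in(("scene",(310,215,475,355)),("side",(165,115,255,212))):
    f=np.load(n+"0.npz");g=cv2.cvtColor(f["img"],cv2.COLOR_BGR2GRAY)
    x0,y0,x1,y1=box;m=(g[y0:y1,x0:x1]<80).astype(np.uint8)
    c,_=cv2.findContours(m,cv2.RETR_LIST,cv2.CHAIN_APPROX_NONE)
    out=[]
    for k in c:
        if cv2.contourArea(k)>100:
            e=cv2.fitEllipse(k);M=cv2.moments(k);uv=(e[0][0]+x0,e[0][1]+y0);out.append(uv)
            print(n,np.round(uv,1),np.round(e[1],1),ray(f,uv,[.012]))
f=np.load("scene0.npz");a=cv2.resize(f["img"][120:220,115:275],None,fx=3,fy=3,interpolation=cv2.INTER_CUBIC)
f=np.load("side0.npz");b=cv2.resize(f["img"][268:340,275:495],None,fx=3.6,fy=3.6,interpolation=cv2.INTER_CUBIC)
o=np.zeros((580,792,3),np.uint8);o[:300,:480]=a;o[310:310+b.shape[0],:b.shape[1]]=b
cv2.imwrite("pics/crop.png",cv2.convertScaleAbs(o,alpha=1.5))
E
```

```text
scene [452.5 331.2] [ 9.1 43. ] [[0.51284246 0.36997922]]
scene [426.  311.5] [20.  25.4] [[0.51271026 0.3200275 ]]
scene [395.6 285.6] [18.7 23.7] [[0.5070033 0.254324 ]]
scene [367.9 261.9] [17.7 22. ] [[0.50132058 0.18867375]]
scene [398.9 313.9] [  3.7 257.3] [[0.54879883 0.2897647 ]]
scene [342.3 240.1] [16.3 20.6] [[0.49555228 0.12289309]]
side [225.7 191.2] [12.1 20. ] [[0.49347642 0.12029578]]
side [213.9 173.6] [10.9 19.1] [[0.49916119 0.18609237]]
side [203.3 157.8] [ 9.2 18.2] [[0.50483842 0.25203978]]
side [217.1 214.3] [26.4 32.2] [[0.44946543 0.06862881]]
side [193.6 143.7] [ 8.1 17.1] [[0.50997898 0.31737882]]
side [186.  129.6] [ 8.8 19. ] [[0.51990947 0.38711594]]
side [185.3 128.9] [13.  28.9] [[0.51976308 0.39121086]]
```

View pics/crop.png

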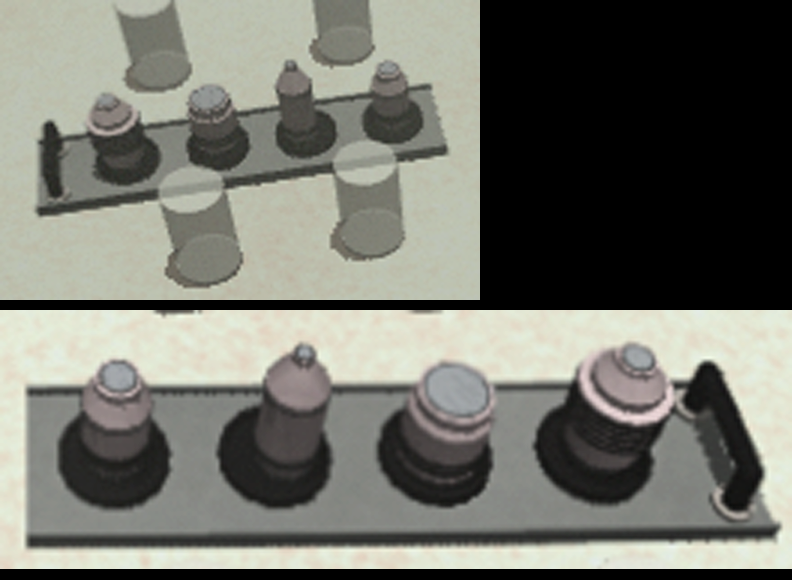

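Side crop shows, from the handle: C (nose at crop 638,357), A (458,390), D (304,353), B (118,377). The scene view agrees: C (107,101), A (210,100), D (291,65), B (388,69). The rack seats came out cleanly in both views.

```bash
cat >> h.py <<'E'
GZ=dict(c=.034,a=.027,d=.038,b=.030)   # grip height above foot
def go(tx,ty,tz,psi):
    """print travel to TCP target with tool y (mod pi) along world angle psi"""
    from plant import observe
    s=observe();q=s["eef_rot"];r=R.from_quat([q[1],q[2],q[3],q[0]]);m=r.as_matrix()
    best=None
    for p in (psi,psi+np.pi):
        y=np.array([np.cos(p),np.sin(p),0]);z=np.array([0,0,-1.]);t=np.c_[np.cross(y,z),y,z]
        v=R.from_matrix(m.T@t).as_rotvec()
        if best is None or np.linalg.norm(v)<np.linalg.norm(best):best=v;T=t
    d=np.array([tx,ty,tz])-s["tool_pos"]
    print("t",round(s["time_s"],2),"tool",np.round(s["tool_pos"],4),"q6",np.round(s["joint_pos"][5],2),"grip",round(s["grip_width"],3),"F",np.round(s["force"],1),"gf",round(s["grasp_force"],1))
    print("turn units",np.round(best/np.radians(45),3),"deg",np.round(np.degrees(best),2))
    print("shift units now-frame",np.round(m.T@d/.02,2),"after-turn frame",np.round(T.T@d/.02,2))
E
python3 - <<'E'
from h import *
S=np.load("side0.npz");C=np.load("scene0.npz")
z=[.070,.056,.078,.062]
s=np.array([[638,357],[458,390],[304,353],[118,377]])-[0,310];s=s/3.6+[275,268]-.36
c=np.array([[107,101],[210,100],[291,65],[388,69]])/3+[115,120]-.33
ps=ray(S,s,z);pc=ray(C,c,z);print(np.round(np.c_[ps,pc],4));
for n,p in(("side",ps),("scene",pc),("avg",(pc+ps)/2)):
    o,a,q=fit(p);print(n,o,np.degrees(a),np.round(q,4).tolist(),np.round(p-q,4).tolist())
r=np.array([[.5127,.3200],[.5070,.2543],[.5013,.1887],[.4956,.1229]]);r2=np.array([[.50998,.31738],[.50484,.25204],[.49916,.18609],[.49348,.1203]])
for p in(r,r2,(r+r2)/2):
    o,a,q=fit(p);print("rack",o,np.degrees(a),np.round(q,4).tolist())
np.savez("fit.npz",obj=(pc+ps)/2,rack=fit((r+r2)/2)[2],ta=fit((pc+ps)/2)[1],ra=a)
p=(pc+ps)/2
go(p[0,0],p[0,1],.17,fit(p)[1]+np.pi/2)
E
```

```text
[[ 0.6392 -0.2933  0.6399 -0.2877]
 [ 0.5797 -0.2597  0.5811 -0.2515]
 [ 0.5281 -0.2243  0.5303 -0.2179]
 [ 0.4705 -0.1852  0.473  -0.1799]]
side [ 0.55436895 -0.24062423] -32.79256867058988 [[0.6376, -0.2942], [0.5821, -0.2585], [0.5266, -0.2228], [0.4711, -0.187]] [[0.0016, 0.001], [-0.0024, -0.0012], [0.0014, -0.0015], [-0.0007, 0.0018]]
scene [ 0.55604324 -0.23422825] -32.91137095704076 [[0.6392, -0.288], [0.5837, -0.2522], [0.5283, -0.2163], [0.4729, -0.1804]] [[0.0007, 0.0004], [-0.0027, 0.0007], [0.0019, -0.0016], [0.0001, 0.0005]]
avg [ 0.5552061  -0.23742624] -32.85165794669448 [[0.6384, -0.2911], [0.5829, -0.2553], [0.5275, -0.2195], [0.472, -0.1837]] [[0.0012, 0.0007], [-0.0025, -0.0002], [0.0017, -0.0016], [-0.0003, 0.0012]]
rack [0.50415  0.221475] 85.0407980186841 [[0.5127, 0.3201], [0.507, 0.2544], [0.5013, 0.1886], [0.4956, 0.1228]]
rack [0.501865  0.2189525] 85.20050092448521 [[0.5101, 0.3176], [0.5046, 0.2518], [0.4991, 0.1861], [0.4936, 0.1203]]
rack [0.5030075  0.22021375] 85.12065759337601 [[0.5114, 0.3189], [0.5058, 0.2531], [0.5002, 0.1873], [0.4946, 0.1216]]
t 0.1 tool [ 0.1415 -0.5566  0.2302] q6 -0.15 grip 1.0 F [-0.1 -0.5  0.5] gf 0.0
turn units [-3.000e-03  1.000e-03  1.047e+00] deg [-1.20e-01  3.00e-02  4.71e+01]
shift units now-frame [27.41 -6.76  3.03] after-turn frame [ 13.7  -24.69   3.01]
```

```bash
python3 -m inch '[[[0,0,0,0,0,0.1495,1],[0,0,0,0,0,0.1495,1],[0,0,0,0,0,0.1495,1],[0,0,0,0,0,0.1495,1],[0,0,0,0,0,0.1495,1],[0,0,0,0,0,0.1495,1],[0,0,0,0,0,0.15,1],[0.37,-1,0,0,0,0,1],[0.37,-1,0,0,0,0,1],[0.37,-1,0,0,0,0,1],[0.37,-1,0,0,0,0,1],[0.37,-1,0,0,0,0,1]]]'
python3 -m inch '[[[0.37,-1,0,0,0,0,1],[0.37,-1,0,0,0,0,1],[0.37,-1,0,0,0,0,1],[0.37,-1,0,0,0,0,1],[0.37,-1,0,0,0,0,1],[0.37,-1,0,0,0,0,1],[0.37,-1,0,0,0,0,1],[0.37,-1,0,0,0,0,1],[0.37,-1,0,0,0,0,1],[0.37,-1,0,0,0,0,1],[0.37,-1,0,0,0,0,1],[0.37,-1,0,0,0,0,1]]]'
python3 - <<'E'
from h import *
from plant import *
d=np.load("fit.npz")
f=grab_frame("wrist");cv2.imwrite("pics/w1.png",f["img"]);np.savez("w1.npz",**f);print(f["eye"],R.from_quat(np.roll(f["attitude"],-1)).as_matrix())
go(.5552,-.2374,.25,float(d["ta"])+np.pi/2)
E
```

```text
time_s: 1.1
tool_pos: [0.2274, -0.4923, 0.2306]
eef_rot: [-0.001, 0.959, -0.283, -0.0]
force: [0.5, -0.2, 0.3]
grip_width: 1.001
grasp_force: 0.0
time_s: 2.1
tool_pos: [0.4322, -0.3389, 0.2307]
eef_rot: [-0.0, 0.959, -0.283, -0.0]
force: [0.5, -0.2, -0.2]
grip_width: 1.003
grasp_force: 0.0
[ 0.49008155 -0.3761054   0.3732919 ] [[-5.43183767e-01 -8.08824679e-01 -2.25286561e-01]
 [-8.39613714e-01  5.23119155e-01  1.46270850e-01]
 [-4.55758253e-04  2.68605637e-01 -9.63250125e-01]]
t 2.15 tool [ 0.435  -0.3365  0.2308] q6 1.32 grip 0.999 F [ 1.7  1.3 -0.2] gf 0.0
turn units [-0.005 -0.     0.003] deg [-0.21 -0.01  0.15]
shift units now-frame [ 2.38 -7.42 -0.93] after-turn frame [ 2.36 -7.42 -0.96]
```

View pics/w1.png

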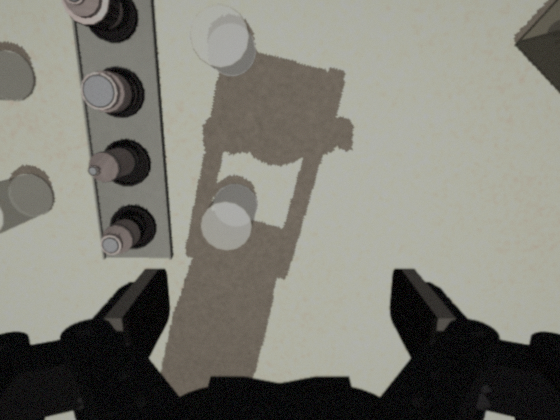

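In the wrist view, the noses are at A (99,90), D (94,170) and B (111,245). C is cut off at the top left.

```bash
python3 - <<'E'
from h import *
f=np.load("w1.npz");d=np.load("fit.npz")
p=ray(f,[[99,90],[94,170],[111,245]],[.056,.078,.062]);print(np.round(p,4));print(np.round(d["obj"][1:],4))
o,a,q=fit(p,PLACE[1:]);print(o,np.degrees(a),np.round(q,4).tolist(),np.round(p-q,4).tolist())
go(q[0,0]*1,q[0,1],.2,a+np.pi/2)
go(q[0,0]+.066*np.cos(a),q[0,1]+.066*np.sin(a),.17,a+np.pi/2)
E
```

```text
[[ 0.5812 -0.2598]
 [ 0.53   -0.2247]
 [ 0.472  -0.185 ]]
[[ 0.5804 -0.2556]
 [ 0.5292 -0.2211]
 [ 0.4717 -0.1826]]
[ 0.55494813 -0.24179823] -34.427344084917266 [[0.5822, -0.2605], [0.5277, -0.2231], [0.4733, -0.1858]] [[-0.001, 0.0007], [0.0022, -0.0015], [-0.0013, 0.0009]]
t 2.15 tool [ 0.435  -0.3365  0.2308] q6 1.32 grip 0.999 F [ 1.7  1.3 -0.2] gf 0.0
turn units [-0.005 -0.     0.038] deg [-0.21 -0.01  1.72]
shift units now-frame [ 4.14 -7.17  1.57] after-turn frame [ 3.92 -7.3   1.54]
t 2.15 tool [ 0.435  -0.3365  0.2308] q6 1.32 grip 0.999 F [ 1.7  1.3 -0.2] gf 0.0
turn units [-0.005 -0.     0.038] deg [-0.21 -0.01  1.72]
shift units now-frame [ 7.44 -7.06  3.07] after-turn frame [ 7.22 -7.3   3.04]
```

```bash
python3 -m inch '[[[0.92,-0.9,0.38,0,0,0,1],[0.92,-0.9,0.38,0,0,0,1],[0.92,-0.9,0.38,0,0,0,1],[0.92,-0.9,0.38,0,0,0,1],[0.92,-0.9,0.38,0,0,0,1],[0.92,-0.9,0.38,0,0,0,1],[0.92,-0.9,0.38,0,0,0,1],[0.92,-0.9,0.38,0,0,0,1],[0,0,0,0,0,0,1],[0,0,0,0,0,0,1]]]'
python3 - <<'E'
from h import *
go(.6395,-.2935,.0253,np.radians(90-33.5))
E
```

```text
time_s: 2.98
tool_pos: [0.6334, -0.2978, 0.1683]
eef_rot: [-0.0, 0.959, -0.282, -0.002]
force: [-0.6, 0.0, -0.7]
grip_width: 0.995
grasp_force: 0.0
t 2.98 tool [ 0.6334 -0.2978  0.1683] q6 1.58 grip 0.995 F [-0.6  0.  -0.7] gf 0.0
turn units [0.    0.005 0.016] deg [0.02 0.21 0.74]
shift units now-frame [ 0.17 -0.35  7.15] after-turn frame [ 0.14 -0.35  7.15]
```

```bash
python3 -m inch '[[[0.14,-0.35,0,0,0,0.016,1],[0,0,0.95,0,0,0,1],[0,0,0.95,0,0,0,1],[0,0,0.95,0,0,0,1],[0,0,0.95,0,0,0,1],[0,0,0.95,0,0,0,1],[0,0,0.9,0,0,0,1],[0,0,0.8,0,0,0,1],[0,0,0.7,0,0,0,1],[0,0,0,0,0,0,1],[0,0,0,0,0,0,1],[0,0,0,0,0,0,1]]]'
python3 - <<'E'
from h import *
go(.6395,-.2935,.0253,np.radians(90-33.5))
E
python3 -m inch '[[[0,0,0,0,0,0,-1],[0,0,0,0,0,0,-1],[0,0,0,0,0,0,-1],[0,0,0,0,0,0,-1],[0,0,0,0,0,0,-1],[0,0,0,0,0,0,-1],[0,0,0,0,0,0,-1],[0,0,0,0,0,0,-1]]]'
```

```text
time_s: 3.98
tool_pos: [0.6403, -0.2952, 0.0289]
eef_rot: [0.0, 0.957, -0.289, 0.001]
force: [1.0, -0.3, 0.2]
grip_width: 0.998
grasp_force: 0.0
t 3.98 tool [ 0.6403 -0.2952  0.0289] q6 1.6 grip 0.998 F [ 1.  -0.3  0.2] gf 0.0
turn units [-0.    -0.003 -0.002] deg [-0.   -0.12 -0.1 ]
shift units now-frame [-0.08 -0.05  0.18] after-turn frame [-0.08 -0.05  0.18]
time_s: 4.65
tool_pos: [0.6404, -0.2948, 0.0286]
eef_rot: [0.0, 0.957, -0.289, 0.001]
force: [-0.2, 0.2, 4.8]
grip_width: 0.411
grasp_force: 60.5
```

```bash
python3 -m inch '[[[0,0,0,0,0,0,1],[0,0,0,0,0,0,1],[0,0,0,0,0,0,1],[0,0,0,0,0,0,1],[0,0,0.1,0,0,0,1],[0,0,0.1,0,0,0,1],[0,0,0,0,0,0,1]]]'
python3 -m inch '[[[0,0,0,0,0,0,-1],[0,0,0,0,0,0,-1],[0,0,0,0,0,0,-1],[0,0,0,0,0,0,-1],[0,0,0,0,0,0,-1],[0,0,0,0,0,0,-1],[0,0,0,0,0,0,-1],[0,0,0,0,0,0,-1]]]'
python3 -m inch '[[[0,0,-0.2,0,0,0,-1],[0,0,-0.5,0,0,0,-1],[0,0,-1,0,0,0,-1],[0,0,-1,0,0,0,-1],[0,0,-1,0,0,0,-1],[0,0,-1,0,0,0,-1],[0,0,-1,0,0,0,-1],[0,0,0,0,0,0,-1]]]'
python3 - <<'E'
from h import *
from plant import *
f=grab_frame("side");x=f["img"][150:340,270:530]
g=grab_frame("wrist")
cv2.imwrite("pics/c1.png",np.hstack([cv2.resize(x,(400,292)),cv2.resize(g["img"],(390,292))]))
d=np.load("fit.npz")
go(*d["rack"][0],.13,float(d["ra"])+np.pi/2)
E
```

```text
time_s: 5.23
tool_pos: [0.6391, -0.2942, 0.0225]
eef_rot: [-0.0, 0.957, -0.289, -0.001]
force: [-0.4, 0.1, -0.1]
grip_width: 1.003
grasp_force: 0.0
time_s: 5.9
tool_pos: [0.64, -0.2947, 0.0239]
eef_rot: [0.0, 0.957, -0.289, 0.0]
force: [0.5, 0.1, 1.6]
grip_width: 0.412
grasp_force: 60.3
time_s: 6.57
tool_pos: [0.6424, -0.2962, 0.1438]
eef_rot: [0.001, 0.957, -0.289, 0.005]
force: [0.9, -0.0, -0.4]
grip_width: 0.411
grasp_force: 60.1
t 6.67 tool [ 0.6401 -0.2948  0.1386] q6 1.6 grip 0.412 F [-0.2  0.3 -2.9] gf 60.1
turn units [-1.000e-03 -2.000e-03  1.362e+00] deg [-0.07 -0.11 61.3 ]
shift units now-frame [-22.33 -22.     0.38] after-turn frame [-30.02   9.02   0.43]
```

View pics/c1.png

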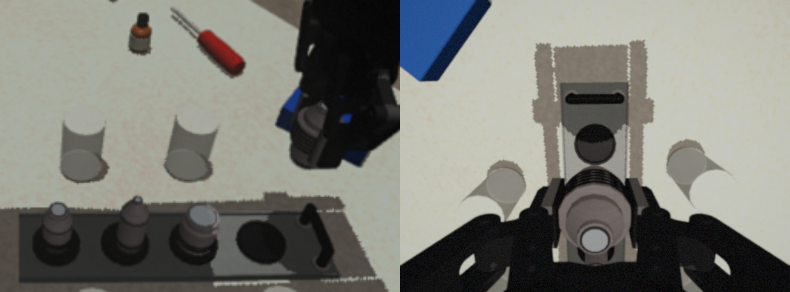

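Objective C is held firmly and upright, and its base is empty. The last joint's range means turning the long way (−119°), so I'll turn and then carry it over.

```bash
python3 -m inch '[[[0,0,0,0,0,-0.08,-1],[0,0,0,0,0,-0.15,-1],[0,0,0,0,0,-0.15,-1],[0,0,0,0,0,-0.15,-1],[0,0,0,0,0,-0.15,-1],[0,0,0,0,0,-0.15,-1],[0,0,0,0,0,-0.15,-1],[0,0,0,0,0,-0.15,-1],[0,0,0,0,0,-0.15,-1],[0,0,0,0,0,-0.15,-1],[0,0,0,0,0,-0.15,-1],[0,0,0,0,0,-0.15,-1]]]'
python3 -m inch '[[[0,0,0,0,0,-0.15,-1],[0,0,0,0,0,-0.15,-1],[0,0,0,0,0,-0.15,-1],[0,0,0,0,0,-0.15,-1],[0,0,0,0,0,-0.15,-1],[0,0,0,0,0,-0.15,-1],[0,0,0,0,0,-0.008,-1],[0,0,0,0,0,0,-1]]]'
python3 -m inch '[[[0.5,-0.15,0,0,0,0,-1],[0.95,-0.285,0,0,0,0,-1],[0.95,-0.285,0,0,0,0,-1],[0.95,-0.285,0,0,0,0,-1],[0.95,-0.285,0,0,0,0,-1],[0.95,-0.285,0,0,0,0,-1],[0.95,-0.285,0,0,0,0,-1],[0.95,-0.285,0,0,0,0,-1],[0.95,-0.285,0,0,0,0,-1],[0.95,-0.285,0,0,0,0,-1],[0.95,-0.285,0,0,0,0,-1],[0.95,-0.285,0,0,0,0,-1]]]'
python3 -m inch '[[[0.95,-0.285,0,0,0,0,-1],[0.95,-0.285,0,0,0,0,-1],[0.95,-0.285,0,0,0,0,-1],[0.95,-0.285,0,0,0,0,-1],[0.95,-0.285,0,0,0,0,-1],[0.95,-0.285,0,0,0,0,-1],[0.95,-0.285,0,0,0,0,-1],[0.95,-0.285,0,0,0,0,-1],[0.95,-0.285,0,0,0,0,-1],[0.95,-0.285,0,0,0,0,-1],[0.5,-0.15,0,0,0,0,-1],[0,0,0,0,0,0,-1]]]'
python3 - <<'E'
from h import *
from plant import *
f=grab_frame("wrist");cv2.imwrite("pics/w2.png",f["img"]);np.savez("w2.npz",**f)
d=np.load("fit.npz")
go(*d["rack"][0],.13,float(d["ra"])+np.pi/2)
E
```

```text
time_s: 7.67
tool_pos: [0.638, -0.2935, 0.1342]
eef_rot: [-0.002, 0.925, 0.379, -0.002]
force: [-0.7, 0.9, -2.1]
grip_width: 0.418
grasp_force: 60.0
time_s: 8.33
tool_pos: [0.6384, -0.2938, 0.135]
eef_rot: [-0.002, 0.737, 0.675, -0.001]
force: [0.0, 0.5, -2.5]
grip_width: 0.412
grasp_force: 60.0
time_s: 9.33
tool_pos: [0.5918, -0.0689, 0.1371]
eef_rot: [-0.0, 0.737, 0.676, -0.0]
force: [-1.4, 0.7, -1.7]
grip_width: 0.416
grasp_force: 60.1
time_s: 10.33
tool_pos: [0.5487, 0.1359, 0.1372]
eef_rot: [-0.001, 0.736, 0.677, -0.0]
force: [-0.3, 0.6, -1.8]
grip_width: 0.415
grasp_force: 60.1
t 10.38 tool [0.5493 0.1345 0.1373] q6 0.17 grip 0.418 F [ 0.  -0.7 -1.6] gf 60.1
turn units [-0.     0.001  0.002] deg [-0.02  0.03  0.09]
shift units now-frame [ 9.03 -2.65  0.36] after-turn frame [ 9.02 -2.67  0.37]
```

View pics/w2.png

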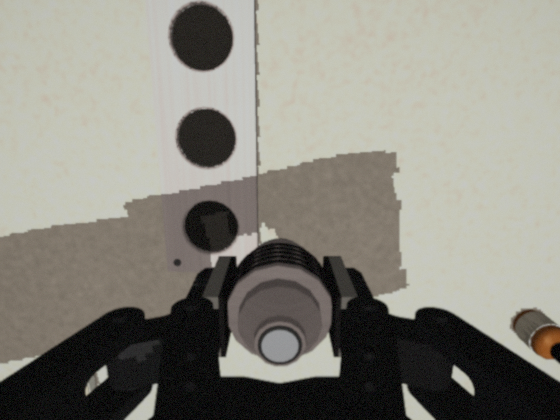

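The seats show at (201,37), (206,138) and (211,226): the 2nd, 3rd and 4th.

```bash
python3 - <<'E'
from h import *
f=np.load("w2.npz");d=np.load("fit.npz")
p=ray(f,[[201,37],[206,138],[211,226]],[.012]*3);print(np.round(p,4))
o,a,q=fit(p,PLACE[1:]);r=o+.099*np.array([np.cos(a),np.sin(a)]);print(np.degrees(a),r,np.round(q,4).tolist());print(np.round(d["rack"],4).tolist())
# camera sees held nose: nose top expected above TCP
t=pix(f,[[.5493,.1345,.1373+z] for z in (0.02,.045)]);print(t)
E
```

```text
[[0.507  0.2524]
 [0.5014 0.1865]
 [0.4963 0.1211]]
85.3252183527801 [0.51234808 0.31822753] [[0.507, 0.2524], [0.5016, 0.1867], [0.4962, 0.1209]]
[[0.5114, 0.3189], [0.5058, 0.2531], [0.5002, 0.1873], [0.4946, 0.1216]]
[[279.06475698 301.72112791]
 [278.96114542 343.26503154]]
```

```bash
sed -i '$a RK=np.array([[.512,.3186],[.5065,.2528],[.501,.187],[.4955,.1213]]);RA=np.radians(85.2)+np.pi/2;TA=np.radians(90-33.5)' h.py
python3 -m inch '[[[0.93,-0.27,0,0,0,0,-1],[0.93,-0.27,0,0,0,0,-1],[0.93,-0.27,0,0,0,0,-1],[0.93,-0.27,0,0,0,0,-1],[0.93,-0.27,0,0,0,0,-1],[0.93,-0.27,0,0,0,0,-1],[0.93,-0.27,0,0,0,0,-1],[0.93,-0.27,0,0,0,0,-1],[0.93,-0.27,0,0,0,0,-1],[0.6,-0.17,0,0,0,0,-1],[0,0,0,0,0,0,-1],[0,0,0,0,0,0,-1]]]'
python3 -c "
from h import *
go(*RK[0],.0239,RA)"
```

```text
time_s: 11.38
tool_pos: [0.5136, 0.3162, 0.1373]
eef_rot: [0.0, 0.736, 0.677, -0.0]
force: [0.5, 0.1, -2.3]
grip_width: 0.41
grasp_force: 60.1
t 11.38 tool [0.5136 0.3162 0.1373] q6 0.49 grip 0.41 F [ 0.5  0.1 -2.3] gf 60.1
turn units [ 0.     0.001 -0.001] deg [ 0.01  0.06 -0.06]
shift units now-frame [ 0.12 -0.09  5.67] after-turn frame [ 0.11 -0.09  5.67]
```

```bash
python3 -m inch '[[[0.11,-0.09,0.5,0,0,0,-1],[0,0,0.9,0,0,0,-1],[0,0,0.9,0,0,0,-1],[0,0,0.9,0,0,0,-1],[0,0,0.9,0,0,0,-1],[0,0,0.6,0,0,0,-1],[0,0,0.4,0,0,0,-1],[0,0,0.2,0,0,0,-1],[0,0,0,0,0,0,-1],[0,0,0,0,0,0,-1]]]'
python3 -m inch '[[[0,0,0.05,0,0,0,-1],[0,0,0.05,0,0,0,-1],[0,0,0.05,0,0,0,-1],[0,0,0.05,0,0,0,-1],[0,0,0.05,0,0,0,-1],[0,0,0,0,0,0,-1]]]'
```

```text
time_s: 12.22
tool_pos: [0.5125, 0.3192, 0.032]
eef_rot: [0.0, 0.737, 0.676, 0.001]
force: [-1.1, 0.7, -1.0]
grip_width: 0.413
grasp_force: 60.1
time_s: 12.72
tool_pos: [0.5116, 0.3191, 0.0263]
eef_rot: [-0.0, 0.736, 0.676, -0.0]
force: [-0.3, -0.3, -1.9]
grip_width: 0.415
grasp_force: 60.1
```

```bash
python3 -m inch '[[[0,0,0.04,0,0,0,-1],[0,0,0.04,0,0,0,-1],[0,0,0,0,0,0,-1]]]'
python3 -m inch '[[[0,0,0.03,0,0,0,-1],[0,0,0.03,0,0,0,-1],[0,0,0,0,0,0,-1]]]'
```

```text
time_s: 12.97
tool_pos: [0.5116, 0.3191, 0.0247]
eef_rot: [-0.0, 0.737, 0.676, -0.0]
force: [-1.8, 0.1, -1.3]
grip_width: 0.414
grasp_force: 60.1
time_s: 13.22
tool_pos: [0.5119, 0.3192, 0.0239]
eef_rot: [0.0, 0.736, 0.676, 0.0]
force: [-0.7, -0.5, -0.0]
grip_width: 0.41
grasp_force: 60.3
```

```bash
python3 -m inch '[[[0,0,0.03,0,0,0,-1],[0,0,0,0,0,0,-1]]]'
python3 -m inch '[[[0,0,0.03,0,0,0,-1],[0,0,0,0,0,0,-1]]]'
```

```text
time_s: 13.38
tool_pos: [0.5119, 0.3193, 0.0239]
eef_rot: [0.0, 0.737, 0.676, 0.0]
force: [-1.9, -0.8, 4.2]
grip_width: 0.412
grasp_force: 60.7
time_s: 13.55
tool_pos: [0.5119, 0.3193, 0.0238]
eef_rot: [0.0, 0.736, 0.676, -0.0]
force: [-3.3, -1.3, 8.6]
grip_width: 0.416
grasp_force: 61.2
```

```bash
python3 -m inch '[[[0,0,0,0,0,0,-0.5],[0,0,0,0,0,0,0],[0,0,0,0,0,0,1],[0,0,0,0,0,0,1],[0,0,0,0,0,0,1],[0,0,-0.5,0,0,0,1],[0,0,-1,0,0,0,1],[0,0,-1,0,0,0,1],[0,0,-1,0,0,0,1],[0,0,-1,0,0,0,1],[0,0,-1,0,0,0,1],[0,0,0,0,0,0,1]]]'
python3 - <<'E'
from h import *
from plant import *
f=grab_frame("wrist");g=grab_frame("side");cv2.imwrite("pics/w3.png",np.hstack([cv2.resize(f["img"],(390,292)),cv2.resize(g["img"][95:220,130:290],(390,292))]))
go(.5805,-.2598,.14,TA);
E
```

```text
time_s: 14.55
tool_pos: [0.5152, 0.3208, 0.1384]
eef_rot: [0.002, 0.736, 0.676, 0.005]
force: [1.9, 0.1, 1.3]
grip_width: 0.999
grasp_force: 0.0
t 14.65 tool [0.5126 0.3195 0.1339] q6 0.5 grip 1.003 F [ 0.2  0.2 -0.4] gf 0.0
turn units [ 0.004  0.    -1.364] deg [ 1.800e-01  1.000e-02 -6.137e+01]
shift units now-frame [-28.57   5.84  -0.33] after-turn frame [-18.82 -22.28  -0.31]
```

View pics/w3.png

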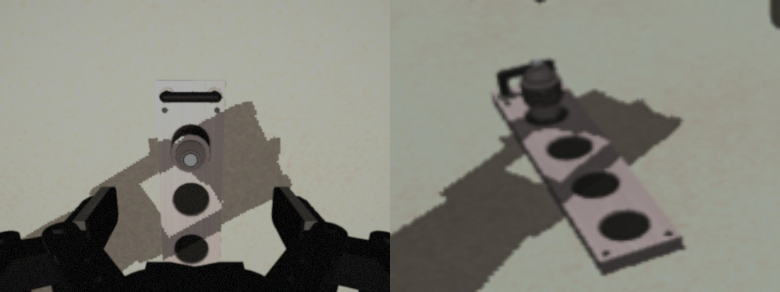

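C stands upright in seat 1, next to the handle. Going back for A.

```bash
python3 -m inch '[[[-0.952,0.195,0,0,0,0,1],[-0.952,0.195,0,0,0,0,1],[-0.952,0.195,0,0,0,0,1],[-0.952,0.195,0,0,0,0,1],[-0.952,0.195,0,0,0,0,1],[-0.952,0.195,0,0,0,0,1],[-0.952,0.195,0,0,0,0,1],[-0.952,0.195,0,0,0,0,1],[-0.952,0.195,0,0,0,0,1],[-0.952,0.195,0,0,0,0,1],[-0.952,0.195,0,0,0,0,1],[-0.952,0.195,0,0,0,0,1]]]'
python3 -m inch '[[[-0.952,0.195,0,0,0,0,1],[-0.952,0.195,0,0,0,0,1],[-0.952,0.195,0,0,0,0,1],[-0.952,0.195,0,0,0,0,1],[-0.952,0.195,0,0,0,0,1],[-0.952,0.195,0,0,0,0,1],[-0.952,0.195,0,0,0,0,1],[-0.952,0.195,0,0,0,0,1],[-0.952,0.195,0,0,0,0,1],[-0.952,0.195,0,0,0,0,1],[-0.952,0.195,0,0,0,0,1],[-0.952,0.195,0,0,0,0,1]]]'
python3 -m inch '[[[-0.952,0.195,0,0,0,0,1],[-0.952,0.195,0,0,0,0,1],[-0.952,0.195,0,0,0,0,1],[-0.952,0.195,0,0,0,0,1],[-0.952,0.195,0,0,0,0,1],[-0.952,0.195,0,0,0,0,1],[0,0,0,0,0,0.15,1],[0,0,0,0,0,0.15,1],[0,0,0,0,0,0.15,1],[0,0,0,0,0,0.15,1],[0,0,0,0,0,0.15,1],[0,0,0,0,0,0.15,1]]]'
python3 -m inch '[[[0,0,0,0,0,0.15,1],[0,0,0,0,0,0.15,1],[0,0,0,0,0,0.15,1],[0,0,0,0,0,0.15,1],[0,0,0,0,0,0.15,1],[0,0,0,0,0,0.15,1],[0,0,0,0,0,0.15,1],[0,0,0,0,0,0.15,1],[0,0,0,0,0,0.15,1],[0,0,0,0,0,0.15,1],[0,0,0,0,0,0.15,1],[0,0,0,0,0,0.088,1]]]'
python3 -m inch '[[[0,0,0,0,0,0,1]]]'
python3 -c "
from h import *
go(.5805,-.2598,.0170,TA)"
```

```text
time_s: 15.65
tool_pos: [0.5375, 0.0866, 0.1305]
eef_rot: [-0.001, 0.737, 0.676, -0.001]
force: [-0.1, 0.2, 0.1]
grip_width: 1.001
grasp_force: 0.0
time_s: 16.65
tool_pos: [0.5649, -0.1445, 0.1304]
eef_rot: [-0.002, 0.737, 0.676, -0.001]
force: [0.2, 0.2, -0.5]
grip_width: 1.001
grasp_force: 0.0
time_s: 17.65
tool_pos: [0.5786, -0.2592, 0.1301]
eef_rot: [-0.002, 0.926, 0.377, -0.001]
force: [0.7, -0.7, 0.3]
grip_width: 0.999
grasp_force: 0.0
time_s: 18.65
tool_pos: [0.5786, -0.2592, 0.1301]
eef_rot: [-0.001, 0.957, -0.291, -0.002]
force: [-0.1, -1.0, 0.5]
grip_width: 1.005
grasp_force: 0.0
time_s: 18.73
tool_pos: [0.5786, -0.2592, 0.1303]
eef_rot: [-0.0, 0.957, -0.289, -0.002]
force: [-0.2, -0.9, 0.1]
grip_width: 1.001
grasp_force: 0.0
t 18.73 tool [ 0.5786 -0.2592  0.1303] q6 1.6 grip 1.001 F [-0.2 -0.9  0.1] gf 0.0
turn units [ 0.     0.005 -0.003] deg [ 0.01  0.22 -0.14]
shift units now-frame [ 0.12 -0.03  5.66] after-turn frame [ 0.09 -0.03  5.66]
```

```bash
python3 -m inch '[[[0.1,-0.03,0.5,0,0.005,0,1],[0,0,0.9,0,0,0,1],[0,0,0.9,0,0,0,1],[0,0,0.9,0,0,0,1],[0,0,0.9,0,0,0,1],[0,0,0.7,0,0,0,1],[0,0,0.5,0,0,0,1],[0,0,0.3,0,0,0,1],[0,0,0.1,0,0,0,1],[0,0,0,0,0,0,1],[0,0,0,0,0,0,1]]]'
python3 -m inch '[[[0,0,0,0,0,0,1]]]'
```

```text
time_s: 19.65
tool_pos: [0.583, -0.2612, 0.0193]
eef_rot: [0.001, 0.957, -0.289, 0.003]
force: [0.3, -0.8, -0.0]
grip_width: 1.003
grasp_force: 0.0
time_s: 19.73
tool_pos: [0.5832, -0.2613, 0.0198]
eef_rot: [0.001, 0.957, -0.289, 0.003]
force: [-0.4, -1.0, -0.4]
grip_width: 1.001
grasp_force: 0.0
```

```bash
python3 -m inch '[[[-0.14,0,0.12,0,-0.006,0,1],[0,0,0,0,0,0,1],[0,0,0,0,0,0,1]]]'
python3 -c "
from h import *
go(.5805,-.2598,.0170,TA)"
python3 -m inch '[[[0,0,0,0,0,0,-1],[0,0,0,0,0,0,-1],[0,0,0,0,0,0,-1],[0,0,0,0,0,0,-1],[0,0,0,0,0,0,-1],[0,0,0,0,0,0,-1],[0,0,0,0,0,0,-1],[0,0,0,0,0,0,-1]]]'
```

```text
time_s: 19.98
tool_pos: [0.5798, -0.2591, 0.0163]
eef_rot: [-0.0, 0.957, -0.289, -0.0]
force: [1.0, 0.3, 0.2]
grip_width: 1.001
grasp_force: 0.0
t 19.98 tool [ 0.5798 -0.2591  0.0163] q6 1.6 grip 1.001 F [1.  0.3 0.2] gf 0.0
turn units [-0.     0.001 -0.002] deg [-0.    0.04 -0.07]
shift units now-frame [ 0.05  0.01 -0.04] after-turn frame [ 0.05  0.01 -0.04]
time_s: 20.65
tool_pos: [0.5802, -0.2594, 0.0164]
eef_rot: [-0.0, 0.957, -0.289, 0.0]
force: [0.5, 0.1, 2.2]
grip_width: 0.375
grasp_force: 59.9
```

```bash
python3 -m inch '[[[0,0,-0.2,0,0,0,-1],[0,0,-0.5,0,0,0,-1],[0,0,-1,0,0,0,-1],[0,0,-1,0,0,0,-1],[0,0,-1,0,0,0,-1],[0,0,-1,0,0,0,-1],[0,0,-0.8,0,0,0,-1],[0,0,0,0,0,-0.08,-1],[0,0,0,0,0,-0.15,-1],[0,0,0,0,0,-0.15,-1],[0,0,0,0,0,-0.15,-1],[0,0,0,0,0,-0.15,-1]]]'
python3 -m inch '[[[0,0,0,0,0,-0.15,-1],[0,0,0,0,0,-0.15,-1],[0,0,0,0,0,-0.15,-1],[0,0,0,0,0,-0.15,-1],[0,0,0,0,0,-0.15,-1],[0,0,0,0,0,-0.15,-1],[0,0,0,0,0,-0.15,-1],[0,0,0,0,0,-0.15,-1],[0,0,0,0,0,-0.15,-1],[0,0,0,0,0,-0.15,-1],[0,0,0,0,0,-0.15,-1],[0,0,0,0,0,-0.15,-1]]]'
python3 -m inch '[[[0,0,0,0,0,-0.15,-1],[0,0,0,0,0,-0.008,-1],[0,0,0,0,0,0,-1]]]'
python3 -c "
from h import *
go(*RK[1],.13,RA)"
```

```text
time_s: 21.65
tool_pos: [0.5795, -0.259, 0.1263]
eef_rot: [-0.0, 1.0, -0.023, -0.001]
force: [-0.3, -0.4, -1.6]
grip_width: 0.381
grasp_force: 59.7
time_s: 22.65
tool_pos: [0.5795, -0.259, 0.1262]
eef_rot: [-0.001, 0.775, 0.632, -0.0]
force: [-0.5, -0.4, -2.9]
grip_width: 0.374
grasp_force: 59.7
time_s: 22.9
tool_pos: [0.5797, -0.2591, 0.1262]
eef_rot: [-0.001, 0.737, 0.675, -0.0]
force: [0.9, -0.4, -1.9]
grip_width: 0.375
grasp_force: 59.6
t 22.9 tool [ 0.5797 -0.2591  0.1262] q6 -0.47 grip 0.375 F [ 0.9 -0.4 -1.9] gf 59.6
turn units [-0.001 -0.001 -0.005] deg [-0.06 -0.03 -0.22]
shift units now-frame [25.18 -5.89 -0.17] after-turn frame [25.2  -5.79 -0.19]
```

```bash
python3 -m inch '[[[0.5,-0.115,0,0,0,-0.005,-1],[0.96,-0.22,0,0,0,0,-1],[0.96,-0.22,0,0,0,0,-1],[0.96,-0.22,0,0,0,0,-1],[0.96,-0.22,0,0,0,0,-1],[0.96,-0.22,0,0,0,0,-1],[0.96,-0.22,0,0,0,0,-1],[0.96,-0.22,0,0,0,0,-1],[0.96,-0.22,0,0,0,0,-1],[0.96,-0.22,0,0,0,0,-1],[0.96,-0.22,0,0,0,0,-1],[0.96,-0.22,0,0,0,0,-1]]]'
python3 -m inch '[[[0.96,-0.22,0,0,0,0,-1],[0.96,-0.22,0,0,0,0,-1],[0.96,-0.22,0,0,0,0,-1],[0.96,-0.22,0,0,0,0,-1],[0.96,-0.22,0,0,0,0,-1],[0.96,-0.22,0,0,0,0,-1],[0.96,-0.22,0,0,0,0,-1],[0.96,-0.22,0,0,0,0,-1],[0.96,-0.22,0,0,0,0,-1],[0.96,-0.22,0,0,0,0,-1],[0.96,-0.22,0,0,0,0,-1],[0.96,-0.22,0,0,0,0,-1]]]'
python3 -m inch '[[[0.96,-0.22,0,0,0,0,-1],[0.96,-0.22,0,0,0,0,-1],[0.6,-0.15,0,0,0,0,-1],[0,0,0,0,0,0,-1],[0,0,0,0,0,0,-1]]]'
python3 -c "
from h import *
go(*RK[1],.0164,RA)"
```

```text
time_s: 23.9
tool_pos: [0.5467, -0.033, 0.1264]
eef_rot: [-0.001, 0.736, 0.677, -0.0]
force: [0.2, 0.7, -1.5]
grip_width: 0.382
grasp_force: 59.7
time_s: 24.9
tool_pos: [0.5124, 0.2007, 0.1265]
eef_rot: [-0.001, 0.736, 0.677, -0.0]
force: [0.3, -0.7, -2.0]
grip_width: 0.375
grasp_force: 59.7
time_s: 25.32
tool_pos: [0.5052, 0.2509, 0.1264]
eef_rot: [-0.0, 0.735, 0.678, -0.0]
force: [0.2, -1.0, -2.3]
grip_width: 0.38
grasp_force: 59.7
t 25.32 tool [0.5052 0.2509 0.1264] q6 0.39 grip 0.38 F [ 0.2 -1.  -2.3] gf 59.7
turn units [-0.001  0.     0.005] deg [-0.04  0.01  0.21]
shift units now-frame [0.1  0.06 5.5 ] after-turn frame [0.1  0.06 5.5 ]
```

Descend to about 1.5 mm above the seat, then feel for the floor.

```bash
python3 -m inch '[[[0.1,0.06,0.5,0,0,0.004,-1],[0,0,0.9,0,0,0,-1],[0,0,0.9,0,0,0,-1],[0,0,0.9,0,0,0,-1],[0,0,0.9,0,0,0,-1],[0,0,0.6,0,0,0,-1],[0,0,0.4,0,0,0,-1],[0,0,0.2,0,0,0,-1],[0,0,0,0,0,0,-1],[0,0,0,0,0,0,-1]]]'
python3 -m inch '[[[0,0,0.05,0,0,0,-1],[0,0,0.05,0,0,0,-1],[0,0,0,0,0,0,-1],[0,0,0,0,0,0,-1]]]'
```

```text
time_s: 26.15
tool_pos: [0.5077, 0.2524, 0.0208]
eef_rot: [-0.0, 0.736, 0.677, 0.0]
force: [-0.6, 0.2, -1.3]
grip_width: 0.381
grasp_force: 59.7
time_s: 26.48
tool_pos: [0.5073, 0.2526, 0.0189]
eef_rot: [-0.0, 0.736, 0.677, 0.0]
force: [-0.7, 0.6, -2.3]
grip_width: 0.379
grasp_force: 59.7
```

```bash
python3 -m inch '[[[0,0,0.05,0,0,0,-1],[0,0,0.04,0,0,0,-1],[0,0,0.03,0,0,0,-1],[0,0,0,0,0,0,-1]]]'
python3 -m inch '[[[0,0,0.03,0,0,0,-1],[0,0,0,0,0,0,-1]]]'
python3 -m inch '[[[0,0,0.02,0,0,0,-1],[0,0,0,0,0,0,-1]]]'
```

```text
time_s: 26.82
tool_pos: [0.5071, 0.2525, 0.0164]
eef_rot: [-0.0, 0.736, 0.677, -0.0]
force: [-1.3, -0.3, 1.9]
grip_width: 0.378
grasp_force: 60.2
time_s: 26.98
tool_pos: [0.5071, 0.2525, 0.0163]
eef_rot: [-0.0, 0.736, 0.677, -0.0]
force: [-2.0, -1.4, 6.5]
grip_width: 0.382
grasp_force: 60.7
time_s: 27.15
tool_pos: [0.5071, 0.2525, 0.0163]
eef_rot: [-0.0, 0.736, 0.677, -0.0]
force: [-3.7, -1.5, 8.7]
grip_width: 0.379
grasp_force: 60.9
```

```bash
python3 -m inch '[[[0,0,0,0,0,0,-0.5],[0,0,0,0,0,0,0],[0,0,0,0,0,0,1],[0,0,0,0,0,0,1],[0,0,0,0,0,0,1],[0,0,-0.5,0,0,0,1],[0,0,-1,0,0,0,1],[0,0,-1,0,0,0,1],[0,0,-1,0,0,0,1],[0,0,-1,0,0,0,1],[0,0,-1,0,0,0,1],[0,0,-0.3,0,0,0,1]]]'
python3 -m inch '[[[0,0,0,0,0,0,1]]]'
python3 - <<'E'
from h import *
from plant import *
f=grab_frame("wrist");g=grab_frame("side");cv2.imwrite("pics/w4.png",np.hstack([cv2.resize(f["img"],(390,292)),cv2.resize(g["img"][95:220,130:290],(390,292))]))
go(.529,-.2245,.14,TA);
E
```

```text
time_s: 28.15
tool_pos: [0.5096, 0.2532, 0.1353]
eef_rot: [0.001, 0.736, 0.677, 0.003]
force: [0.5, -0.1, 0.6]
grip_width: 1.002
grasp_force: 0.0
time_s: 28.23
tool_pos: [0.509, 0.253, 0.1338]
eef_rot: [0.001, 0.736, 0.677, 0.003]
force: [0.3, 0.1, -0.0]
grip_width: 0.998
grasp_force: 0.0
t 28.33 tool [0.5067 0.2522 0.1305] q6 0.39 grip 1.003 F [ 1.3  0.4 -1.5] gf 0.0
turn units [-1.000e-03 -1.000e-03 -1.363e+00] deg [-6.000e-02 -5.000e-02 -6.133e+01]
shift units now-frame [-23.66   3.12  -0.48] after-turn frame [-14.08 -19.26  -0.47]
```

View pics/w4.png

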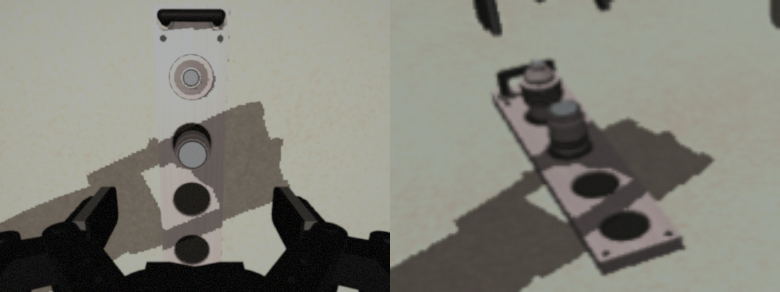

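A stands upright in seat 2, and C is undisturbed. Next is D.

```bash
python3 -m inch '[[[-0.98,0.13,0,0,0,0,1],[-0.98,0.13,0,0,0,0,1],[-0.98,0.13,0,0,0,0,1],[-0.98,0.13,0,0,0,0,1],[-0.98,0.13,0,0,0,0,1],[-0.98,0.13,0,0,0,0,1],[-0.98,0.13,0,0,0,0,1],[-0.98,0.13,0,0,0,0,1],[-0.98,0.13,0,0,0,0,1],[-0.98,0.13,0,0,0,0,1],[-0.98,0.13,0,0,0,0,1],[-0.98,0.13,0,0,0,0,1]]]'
python3 -m inch '[[[-0.98,0.13,0,0,0,0,1],[-0.98,0.13,0,0,0,0,1],[-0.98,0.13,0,0,0,0,1],[-0.98,0.13,0,0,0,0,1],[-0.98,0.13,0,0,0,0,1],[-0.98,0.13,0,0,0,0,1],[-0.98,0.13,0,0,0,0,1],[-0.98,0.13,0,0,0,0,1],[-0.98,0.13,0,0,0,0,1],[-0.98,0.13,0,0,0,0,1],[-0.98,0.13,0,0,0,0,1],[-0.98,0.13,0,0,0,0,1]]]'
python3 -m inch '[[[0,0,0,0,0,0.15,1],[0,0,0,0,0,0.15,1],[0,0,0,0,0,0.15,1],[0,0,0,0,0,0.15,1],[0,0,0,0,0,0.15,1],[0,0,0,0,0,0.15,1],[0,0,0,0,0,0.15,1],[0,0,0,0,0,0.15,1],[0,0,0,0,0,0.15,1],[0,0,0,0,0,0.15,1],[0,0,0,0,0,0.15,1],[0,0,0,0,0,0.15,1]]]'
python3 -m inch '[[[0,0,0,0,0,0.15,1],[0,0,0,0,0,0.15,1],[0,0,0,0,0,0.15,1],[0,0,0,0,0,0.15,1],[0,0,0,0,0,0.15,1],[0,0,0,0,0,0.088,1],[0,0,0,0,0,0,1],[0,0,0,0,0,0,1]]]'
python3 - <<'E'
from h import *
go(.529,-.2245,.0285,TA)
E
```

```text
time_s: 29.33
tool_pos: [0.5168, 0.0146, 0.1287]
eef_rot: [-0.002, 0.736, 0.677, -0.001]
force: [0.3, -0.7, 0.6]
grip_width: 0.998
grasp_force: 0.0
time_s: 30.33
tool_pos: [0.5283, -0.2218, 0.1283]
eef_rot: [-0.002, 0.736, 0.677, -0.001]
force: [0.9, 0.1, -0.1]
grip_width: 0.999
grasp_force: 0.0
time_s: 31.33
tool_pos: [0.5283, -0.2208, 0.1283]
eef_rot: [-0.001, 0.999, 0.034, -0.002]
force: [-0.4, 0.1, -0.5]
grip_width: 1.003
grasp_force: 0.0
time_s: 32.0
tool_pos: [0.5287, -0.221, 0.1289]
eef_rot: [-0.001, 0.958, -0.288, -0.002]
force: [-0.2, -0.5, 0.3]
grip_width: 0.995
grasp_force: 0.0
t 32.0 tool [ 0.5287 -0.221   0.1289] q6 1.61 grip 0.995 F [-0.2 -0.5  0.3] gf 0.0
turn units [0.    0.005 0.002] deg [0.01 0.24 0.07]
shift units now-frame [0.13 0.14 5.02] after-turn frame [0.11 0.14 5.02]
```

```bash
python3 -m inch '[[[0.1,0.14,0.5,0,0,0,1],[0,0,0.9,0,0,0,1],[0,0,0.9,0,0,0,1],[0,0,0.9,0,0,0,1],[0,0,0.8,0,0,0,1],[0,0,0.6,0,0,0,1],[0,0,0.3,0,0,0,1],[0,0,0.15,0,0,0,1],[0,0,0,0,0,0,1],[0,0,0,0,0,0,1],[0,0,0,0,0,0,1]]]'
python3 - <<'E'
from h import *
go(.529,-.2245,.0280,TA)
E
```

```text
time_s: 32.92
tool_pos: [0.5307, -0.2256, 0.0308]
eef_rot: [0.0, 0.958, -0.288, 0.001]
force: [-0.0, -0.8, 0.9]
grip_width: 0.998
grasp_force: 0.0
t 32.92 tool [ 0.5307 -0.2256  0.0308] q6 1.6 grip 0.998 F [-0.  -0.8  0.9] gf 0.0
turn units [-0.    -0.002 -0.001] deg [-0.   -0.09 -0.02]
shift units now-frame [-0.1   0.    0.14] after-turn frame [-0.1   0.    0.14]
```

```bash
python3 -m inch '[[[-0.08,0,0.12,0,0,0,1],[0,0,0,0,0,0,1],[0,0,0,0,0,0,1],[0,0,0,0,0,0,-1],[0,0,0,0,0,0,-1],[0,0,0,0,0,0,-1],[0,0,0,0,0,0,-1],[0,0,0,0,0,0,-1],[0,0,0,0,0,0,-1],[0,0,0,0,0,0,-1],[0,0,0,0,0,0,-1],[0,0,0,0,0,0,-1]]]'
python3 -m inch '[[[0,0,0,0,0,0,-1]]]'
```

```text
time_s: 33.92
tool_pos: [0.5287, -0.2243, 0.0276]
eef_rot: [-0.0, 0.957, -0.288, -0.0]
force: [0.5, 0.6, 2.2]
grip_width: 0.282
grasp_force: 59.0
time_s: 34.0
tool_pos: [0.5287, -0.2243, 0.0276]
eef_rot: [-0.0, 0.957, -0.289, -0.0]
force: [-0.4, 0.3, 2.0]
grip_width: 0.282
grasp_force: 59.0
```

```bash
python3 -m inch '[[[0,0,-0.2,0,0,0,-1],[0,0,-0.5,0,0,0,-1],[0,0,-1,0,0,0,-1],[0,0,-1,0,0,0,-1],[0,0,-1,0,0,0,-1],[0,0,-1,0,0,0,-1],[0,0,-0.8,0,0,0,-1],[0,0,0,0,0,-0.08,-1],[0,0,0,0,0,-0.15,-1],[0,0,0,0,0,-0.15,-1],[0,0,0,0,0,-0.15,-1],[0,0,0,0,0,-0.15,-1]]]'
python3 -m inch '[[[0,0,0,0,0,-0.15,-1],[0,0,0,0,0,-0.15,-1],[0,0,0,0,0,-0.15,-1],[0,0,0,0,0,-0.15,-1],[0,0,0,0,0,-0.15,-1],[0,0,0,0,0,-0.15,-1],[0,0,0,0,0,-0.15,-1],[0,0,0,0,0,-0.15,-1],[0,0,0,0,0,-0.15,-1],[0,0,0,0,0,-0.15,-1],[0,0,0,0,0,-0.15,-1],[0,0,0,0,0,-0.15,-1]]]'
python3 -m inch '[[[0,0,0,0,0,-0.15,-1],[0,0,0,0,0,-0.013,-1],[0,0,0,0,0,0,-1]]]'
python3 -c "
from h import *
go(*RK[2],.13,RA)"
```

```text
time_s: 35.0
tool_pos: [0.5281, -0.224, 0.1377]
eef_rot: [-0.0, 1.0, -0.023, -0.001]
force: [0.3, -0.0, -1.2]
grip_width: 0.28
grasp_force: 58.9
time_s: 36.0
tool_pos: [0.5281, -0.224, 0.1375]
eef_rot: [-0.001, 0.775, 0.632, -0.0]
force: [1.1, -0.2, -1.9]
grip_width: 0.276
grasp_force: 58.9
time_s: 36.25
tool_pos: [0.5283, -0.224, 0.1375]
eef_rot: [-0.001, 0.736, 0.677, -0.0]
force: [-0.4, 0.5, -1.9]
grip_width: 0.277
grasp_force: 58.9
t 36.25 tool [ 0.5283 -0.224   0.1375] q6 -0.47 grip 0.277 F [-0.4  0.5 -1.9] gf 58.9
turn units [-0.001 -0.001  0.001] deg [-0.05 -0.03  0.06]
shift units now-frame [20.37 -3.06  0.39] after-turn frame [20.37 -3.08  0.38]
```

```bash
python3 -m inch '[[[0.5,-0.075,0,0,0,0,-1],[0.97,-0.145,0,0,0,0,-1],[0.97,-0.145,0,0,0,0,-1],[0.97,-0.145,0,0,0,0,-1],[0.97,-0.145,0,0,0,0,-1],[0.97,-0.145,0,0,0,0,-1],[0.97,-0.145,0,0,0,0,-1],[0.97,-0.145,0,0,0,0,-1],[0.97,-0.145,0,0,0,0,-1],[0.97,-0.145,0,0,0,0,-1],[0.97,-0.145,0,0,0,0,-1],[0.97,-0.145,0,0,0,0,-1]]]'
python3 -m inch '[[[0.97,-0.145,0,0,0,0,-1],[0.97,-0.145,0,0,0,0,-1],[0.97,-0.145,0,0,0,0,-1],[0.97,-0.145,0,0,0,0,-1],[0.97,-0.145,0,0,0,0,-1],[0.97,-0.145,0,0,0,0,-1],[0.97,-0.145,0,0,0,0,-1],[0.97,-0.145,0,0,0,0,-1],[0.97,-0.145,0,0,0,0,-1],[0.55,-0.08,0,0,0,0,-1],[0,0,0,0,0,0,-1],[0,0,0,0,0,0,-1]]]'
python3 -c "
from h import *
go(*RK[2],.0276,RA)"
```

```text
time_s: 37.25
tool_pos: [0.5125, 0.0028, 0.1375]
eef_rot: [-0.001, 0.736, 0.678, -0.0]
force: [0.7, 0.0, -1.7]
grip_width: 0.281
grasp_force: 58.9
time_s: 38.25
tool_pos: [0.5, 0.1886, 0.1375]
eef_rot: [-0.0, 0.735, 0.678, -0.0]
force: [-1.1, -0.2, -1.3]
grip_width: 0.278
grasp_force: 58.9
t 38.25 tool [0.5    0.1886 0.1375] q6 0.28 grip 0.278 F [-1.1 -0.2 -1.3] gf 58.9
turn units [-0.001  0.     0.006] deg [-0.05  0.02  0.25]
shift units now-frame [-0.07  0.06  5.49] after-turn frame [-0.08  0.06  5.49]
```

```bash
python3 -m inch '[[[-0.08,0.06,0.5,0,0,0.005,-1],[0,0,0.9,0,0,0,-1],[0,0,0.9,0,0,0,-1],[0,0,0.9,0,0,0,-1],[0,0,0.9,0,0,0,-1],[0,0,0.6,0,0,0,-1],[0,0,0.4,0,0,0,-1],[0,0,0.2,0,0,0,-1],[0,0,0,0,0,0,-1],[0,0,0,0,0,0,-1]]]'
python3 -m inch '[[[0,0,0.05,0,0,0,-1],[0,0,0.05,0,0,0,-1],[0,0,0,0,0,0,-1],[0,0,0,0,0,0,-1]]]'
```

```text
time_s: 39.08
tool_pos: [0.502, 0.1866, 0.032]
eef_rot: [-0.0, 0.736, 0.677, 0.0]
force: [0.8, 0.4, -1.3]
grip_width: 0.277
grasp_force: 58.9
time_s: 39.42
tool_pos: [0.5017, 0.1869, 0.03]
eef_rot: [-0.0, 0.736, 0.677, 0.0]
force: [0.2, 0.3, -1.0]
grip_width: 0.283
grasp_force: 58.9
```

```bash
python3 -m inch '[[[0,0,0.05,0,0,0,-1],[0,0,0.04,0,0,0,-1],[0,0,0.03,0,0,0,-1],[0,0,0,0,0,0,-1]]]'
python3 -m inch '[[[0,0,0.03,0,0,0,-1],[0,0,0,0,0,0,-1]]]'
```

```text
time_s: 39.75
tool_pos: [0.5015, 0.1868, 0.0276]
eef_rot: [-0.0, 0.736, 0.677, -0.0]
force: [-1.3, -0.7, 2.6]
grip_width: 0.276
grasp_force: 59.4
time_s: 39.92
tool_pos: [0.5015, 0.1869, 0.0275]
eef_rot: [-0.0, 0.736, 0.677, -0.0]
force: [-2.7, -0.6, 6.4]
grip_width: 0.283
grasp_force: 59.9
```

```bash
python3 -m inch '[[[0,0,0,0,0,0,-0.5],[0,0,0,0,0,0,0],[0,0,0,0,0,0,1],[0,0,0,0,0,0,1],[0,0,0,0,0,0,1],[0,0,-0.5,0,0,0,1],[0,0,-1,0,0,0,1],[0,0,-1,0,0,0,1],[0,0,-1,0,0,0,1],[0,0,-1,0,0,0,1],[0,0,-1,0,0,0,1],[0,0,0,0,0,0,1]]]'
python3 -m inch '[[[0,0,0,0,0,0,1]]]'
python3 - <<'E'
from h import *
from plant import *
f=grab_frame("wrist");g=grab_frame("side");cv2.imwrite("pics/w5.png",np.hstack([cv2.resize(f["img"],(390,292)),cv2.resize(g["img"][95:220,130:290],(390,292))]))
go(.4712,-.185,.13,TA);
E
```

```text
time_s: 40.92
tool_pos: [0.5051, 0.1875, 0.1419]
eef_rot: [0.002, 0.736, 0.677, 0.004]
force: [1.0, -0.1, 0.4]
grip_width: 1.001
grasp_force: 0.0
time_s: 41.0
tool_pos: [0.5027, 0.1869, 0.1383]
eef_rot: [0.001, 0.736, 0.677, 0.002]
force: [0.3, -0.2, -1.1]
grip_width: 1.0
grasp_force: 0.0
t 41.1 tool [0.5007 0.1865 0.1357] q6 0.28 grip 0.998 F [-0.4 -0.5 -1.2] gf 0.0
turn units [-3.000e-03 -1.000e-03 -1.363e+00] deg [ -0.11  -0.07 -61.33]
shift units now-frame [-18.64   0.09   0.29] after-turn frame [ -9.02 -16.31   0.29]
```

View pics/w5.png

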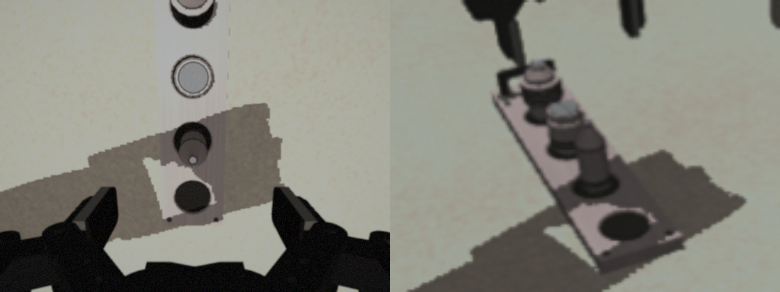

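D is upright in seat 3. Last one is B.

```bash
python3 -m inch '[[[-0.98,0.01,0,0,0,0,1],[-0.98,0.01,0,0,0,0,1],[-0.98,0.01,0,0,0,0,1],[-0.98,0.01,0,0,0,0,1],[-0.98,0.01,0,0,0,0,1],[-0.98,0.01,0,0,0,0,1],[-0.98,0.01,0,0,0,0,1],[-0.98,0.01,0,0,0,0,1],[-0.98,0.01,0,0,0,0,1],[-0.98,0,0,0,0,0,1],[-0.98,0,0,0,0,0,1],[-0.98,0,0,0,0,0,1]]]'
python3 -m inch '[[[-0.98,0,0,0,0,0,1],[-0.98,0,0,0,0,0,1],[-0.98,0,0,0,0,0,1],[-0.98,0,0,0,0,0,1],[-0.98,0,0,0,0,0,1],[-0.98,0,0,0,0,0,1],[-0.98,0,0,0,0,0,1],[0,0,0,0,0,0.088,1],[0,0,0,0,0,0.15,1],[0,0,0,0,0,0.15,1],[0,0,0,0,0,0.15,1],[0,0,0,0,0,0.15,1]]]'
python3 -m inch '[[[0,0,0,0,0,0.15,1],[0,0,0,0,0,0.15,1],[0,0,0,0,0,0.15,1],[0,0,0,0,0,0.15,1],[0,0,0,0,0,0.15,1],[0,0,0,0,0,0.15,1],[0,0,0,0,0,0.15,1],[0,0,0,0,0,0.15,1],[0,0,0,0,0,0.15,1],[0,0,0,0,0,0.15,1],[0,0,0,0,0,0.15,1],[0,0,0,0,0,0.15,1]]]'
python3 -m inch '[[[0,0,0,0,0,0.15,1],[0,0,0,0,0,0,1],[0,0,0,0,0,0,1]]]'
python3 - <<'E'
from h import *
go(.4712,-.185,.0200,TA)
E
```

```text
time_s: 42.1
tool_pos: [0.4819, -0.0484, 0.1346]
eef_rot: [-0.002, 0.736, 0.677, -0.001]
force: [0.5, -0.7, -0.5]
grip_width: 0.999
grasp_force: 0.0
time_s: 43.1
tool_pos: [0.4706, -0.1839, 0.1343]
eef_rot: [-0.002, 0.892, 0.453, -0.001]
force: [0.7, -0.1, -0.6]
grip_width: 1.002
grasp_force: 0.0
time_s: 44.1
tool_pos: [0.4706, -0.1838, 0.1344]
eef_rot: [-0.001, 0.972, -0.234, -0.002]
force: [0.0, -0.3, 0.0]
grip_width: 1.004
grasp_force: 0.0
time_s: 44.35
tool_pos: [0.471, -0.184, 0.1349]
eef_rot: [-0.0, 0.958, -0.287, -0.002]
force: [-0.4, 0.1, 0.7]
grip_width: 1.001
grasp_force: 0.0
t 44.35 tool [ 0.471  -0.184   0.1349] q6 1.61 grip 1.001 F [-0.4  0.1  0.7] gf 0.0
turn units [0.    0.005 0.003] deg [0.01 0.22 0.13]
shift units now-frame [0.06 0.04 5.74] after-turn frame [0.04 0.04 5.74]
```

```bash
python3 -m inch '[[[0.03,0.04,0.5,0,0,0,1],[0,0,0.9,0,0,0,1],[0,0,0.9,0,0,0,1],[0,0,0.9,0,0,0,1],[0,0,0.9,0,0,0,1],[0,0,0.8,0,0,0,1],[0,0,0.5,0,0,0,1],[0,0,0.3,0,0,0,1],[0,0,0.1,0,0,0,1],[0,0,0,0,0,0,1],[0,0,0,0,0,0,1],[0,0,0,0,0,0,1]]]'
python3 - <<'E'
from h import *
go(.4712,-.185,.0200,TA)
E
```

```text
time_s: 45.35
tool_pos: [0.4728, -0.186, 0.0214]
eef_rot: [0.0, 0.958, -0.288, 0.001]
force: [0.6, -0.0, 0.8]
grip_width: 1.0
grasp_force: 0.0
t 45.35 tool [ 0.4728 -0.186   0.0214] q6 1.61 grip 1.0 F [ 0.6 -0.   0.8] gf 0.0
turn units [-0.    -0.002 -0.   ] deg [-0.   -0.08 -0.02]
shift units now-frame [-0.09  0.    0.07] after-turn frame [-0.09  0.    0.07]
```

```bash
python3 -m inch '[[[-0.06,0,0.06,0,0,0,1],[0,0,0,0,0,0,1],[0,0,0,0,0,0,1],[0,0,0,0,0,0,-1],[0,0,0,0,0,0,-1],[0,0,0,0,0,0,-1],[0,0,0,0,0,0,-1],[0,0,0,0,0,0,-1],[0,0,0,0,0,0,-1],[0,0,0,0,0,0,-1],[0,0,0,0,0,0,-1],[0,0,0,0,0,0,-1]]]'
python3 -m inch '[[[0,0,-0.2,0,0,0,-1],[0,0,-0.5,0,0,0,-1],[0,0,-1,0,0,0,-1],[0,0,-1,0,0,0,-1],[0,0,-1,0,0,0,-1],[0,0,-1,0,0,0,-1],[0,0,-0.8,0,0,0,-1],[0,0,0,0,0,-0.08,-1],[0,0,0,0,0,-0.15,-1],[0,0,0,0,0,-0.15,-1],[0,0,0,0,0,-0.15,-1],[0,0,0,0,0,-0.15,-1]]]'
python3 -m inch '[[[0,0,0,0,0,-0.15,-1],[0,0,0,0,0,-0.15,-1],[0,0,0,0,0,-0.15,-1],[0,0,0,0,0,-0.15,-1],[0,0,0,0,0,-0.15,-1],[0,0,0,0,0,-0.15,-1],[0,0,0,0,0,-0.15,-1],[0,0,0,0,0,-0.15,-1],[0,0,0,0,0,-0.15,-1],[0,0,0,0,0,-0.15,-1],[0,0,0,0,0,-0.15,-1],[0,0,0,0,0,-0.15,-1]]]'
python3 -m inch '[[[0,0,0,0,0,-0.15,-1],[0,0,0,0,0,-0.012,-1],[0,0,0,0,0,0,-1]]]'
python3 -c "
from h import *
go(*RK[3],.13,RA)"
```

```text
time_s: 46.35
tool_pos: [0.4712, -0.185, 0.0194]
eef_rot: [-0.0, 0.957, -0.289, -0.0]
force: [0.2, 0.5, 3.4]
grip_width: 0.309
grasp_force: 59.2
time_s: 47.35
tool_pos: [0.4705, -0.1846, 0.1295]
eef_rot: [-0.0, 1.0, -0.023, -0.001]
force: [-0.5, -0.2, -1.0]
grip_width: 0.307
grasp_force: 59.1
time_s: 48.35
tool_pos: [0.4705, -0.1846, 0.1294]
eef_rot: [-0.001, 0.775, 0.632, -0.0]
force: [0.8, -0.7, -1.5]
grip_width: 0.31
grasp_force: 59.1
time_s: 48.6
tool_pos: [0.4707, -0.1847, 0.1294]
eef_rot: [-0.001, 0.736, 0.677, -0.0]
force: [-0.1, 0.5, -1.5]
grip_width: 0.306
grasp_force: 59.1
t 48.6 tool [ 0.4707 -0.1847  0.1294] q6 -0.46 grip 0.306 F [-0.1  0.5 -1.5] gf 59.1
turn units [-0.001 -0.001  0.   ] deg [-0.05 -0.03  0.01]
shift units now-frame [15.35 -0.04 -0.02] after-turn frame [15.35 -0.05 -0.03]
```

```bash
python3 -m inch '[[[0.5,0,0,0,0,0,-1],[0.96,0,0,0,0,0,-1],[0.96,0,0,0,0,0,-1],[0.96,0,0,0,0,0,-1],[0.96,0,0,0,0,0,-1],[0.96,0,0,0,0,0,-1],[0.96,0,0,0,0,0,-1],[0.96,0,0,0,0,0,-1],[0.96,0,0,0,0,0,-1],[0.96,0,0,0,0,0,-1],[0.96,0,0,0,0,0,-1],[0.96,0,0,0,0,0,-1]]]'
python3 -m inch '[[[0.96,0,0,0,0,0,-1],[0.96,0,0,0,0,0,-1],[0.96,0,0,0,0,0,-1],[0.96,0,0,0,0,0,-1],[0.45,0,0,0,0,0,-1],[0,0,0,0,0,0,-1],[0,0,0,0,0,0,-1]]]'
python3 -c "
from h import *
go(*RK[3],.0194,RA)"
```

```text
time_s: 49.6
tool_pos: [0.4884, 0.0373, 0.1293]
eef_rot: [-0.001, 0.736, 0.677, -0.0]
force: [-0.7, 0.5, -1.4]
grip_width: 0.31
grasp_force: 59.1
time_s: 50.18
tool_pos: [0.4955, 0.1213, 0.1292]
eef_rot: [-0.0, 0.735, 0.678, -0.0]
force: [-0.2, -0.2, -1.0]
grip_width: 0.306
grasp_force: 59.1
t 50.18 tool [0.4955 0.1213 0.1292] q6 0.15 grip 0.306 F [-0.2 -0.2 -1. ] gf 59.1
turn units [-0.001  0.     0.004] deg [-0.06  0.02  0.2 ]
shift units now-frame [0.   0.01 5.49] after-turn frame [0.   0.   5.49]
```

```bash
python3 -m inch '[[[0,0,0.5,0,0,0.004,-1],[0,0,0.9,0,0,0,-1],[0,0,0.9,0,0,0,-1],[0,0,0.9,0,0,0,-1],[0,0,0.9,0,0,0,-1],[0,0,0.6,0,0,0,-1],[0,0,0.4,0,0,0,-1],[0,0,0.2,0,0,0,-1],[0,0,0,0,0,0,-1],[0,0,0,0,0,0,-1]]]'
python3 -m inch '[[[0,0,0.05,0,0,0,-1],[0,0,0.05,0,0,0,-1],[0,0,0,0,0,0,-1],[0,0,0,0,0,0,-1]]]'
```

```text
time_s: 51.02
tool_pos: [0.4962, 0.1208, 0.0235]
eef_rot: [-0.0, 0.736, 0.676, 0.0]
force: [-0.3, 1.5, -1.8]
grip_width: 0.308
grasp_force: 59.1
time_s: 51.35
tool_pos: [0.4961, 0.1212, 0.0217]
eef_rot: [-0.0, 0.736, 0.677, 0.0]
force: [0.1, 0.8, -2.6]
grip_width: 0.308
grasp_force: 59.1
```

```bash
python3 -m inch '[[[0,0,0.05,0,0,0,-1],[0,0,0.04,0,0,0,-1],[0,0,0.03,0,0,0,-1],[0,0,0,0,0,0,-1]]]'
python3 -m inch '[[[0,0,0.03,0,0,0,-1],[0,0,0,0,0,0,-1]]]'
```

```text
time_s: 51.68
tool_pos: [0.4959, 0.1213, 0.0194]
eef_rot: [-0.0, 0.736, 0.677, -0.0]
force: [-1.9, -0.6, 3.7]
grip_width: 0.307
grasp_force: 59.7
time_s: 51.85
tool_pos: [0.4959, 0.1213, 0.0194]
eef_rot: [-0.0, 0.736, 0.677, -0.0]
force: [-4.4, -0.3, 8.5]
grip_width: 0.309
grasp_force: 60.4
```

```bash
python3 -m inch '[[[0,0,0,0,0,0,-0.5],[0,0,0,0,0,0,0],[0,0,0,0,0,0,1],[0,0,0,0,0,0,1],[0,0,0,0,0,0,1],[0,0,-0.5,0,0,0,1],[0,0,-1,0,0,0,1],[0,0,-1,0,0,0,1],[0,0,-1,0,0,0,1],[0,0,-1,0,0,0,1],[0,0,-1,0,0,0,1],[0,0,-1,0,0,0,1]]]'
python3 -m inch '[[[-1,0,0,0,0,0,1],[-1,0,0,0,0,0,1],[-1,0,0,0,0,0,1],[-1,0,0,0,0,0,1],[0,0,0,0,0,0,1],[0,0,0,0,0,0,1]]]'
python3 - <<'E'
from h import *
from plant import *
f=grab_frame("wrist");g=grab_frame("side");cv2.imwrite("pics/w6.png",np.hstack([cv2.resize(f["img"],(390,292)),cv2.resize(g["img"][95:220,130:290],(390,292))]))
E
```

```text
time_s: 52.85
tool_pos: [0.4958, 0.1211, 0.1499]
eef_rot: [-0.0, 0.736, 0.677, 0.0]
force: [0.2, 0.4, 0.1]
grip_width: 1.0
grasp_force: 0.0
time_s: 53.35
tool_pos: [0.4893, 0.0409, 0.1488]
eef_rot: [-0.0, 0.737, 0.676, 0.0]
force: [-0.1, 0.1, 0.1]
grip_width: 0.997
grasp_force: 0.0
```

View pics/w6.png

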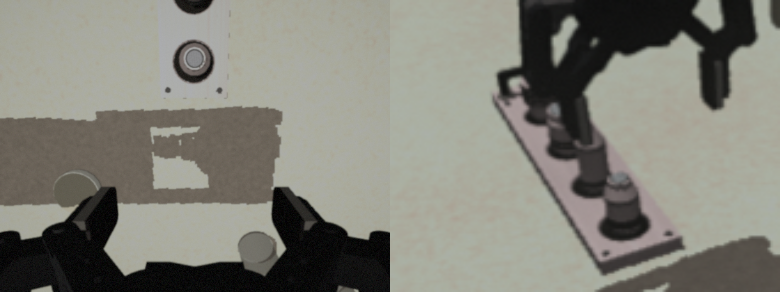

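All four stand upright in the rack in the order C, A, D, B from the handle, and the gripper is clear.

```bash
python3 -c "
from plant import *
print(close_job())"
```

```text
the job is handed in; nothing more can be done
None
```

The job is handed in: all four objectives (C, A, D, B counted from the handle) stand upright in seats 1 to 4 of the rack, released, at about 53 s of the 96 s allowed; the hand-in gave back no verdict.

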